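# Swing the vial rack home in its dock

## Robot

A 7-joint arm with a two-finger parallel gripper is mounted at the origin on the work surface. World frame = base frame: x ahead of the robot, y to its left, z up, the work surface at z = 0. Lengths are in mm, angles in rad, forces in N, time in s.
With the tool pointing down it reaches from about 425 to 1025 mm from the base axis. Payload 9.4 kg.
Tool frame: the origin (TCP) lies at the centre of the arm's flange, where the gripper is bolted on; the fingertips stand 186 mm ahead of it and the grasp point (between the pads) lies 167 mm ahead of it; z points along the fingers, y is the line along which they close (so a half turn about z gives the same grasp; the last joint's range is limited). The gripper opens to 93 mm and grips with 3 to 60 N. Pads are 15 mm wide; open, the fingers measure 128 mm over their backs; the gripper's body (75 mm by 188 mm) begins 65 mm behind the grasp point.
Start: joints at [1.236, 0.599, -0.003, 1.599, 0.002, 0.943, -0.08], TCP at [184.84, -701.041, 404.718] pointing down, gripper open.
Joint ranges: [-2.57, 2.57], [-0.35, 1.97], [-1.29, 1.29], [0.11, 2.56], [-1.05, 4.19], [0.11, 1.86], [-2.63, 2.63]. Speed limits (rad/s): [2.22, 2.22, 3.01, 3.01, 3.14, 3.14, 3.14].

## Interface

Orientations are given as a 3x3 rotation matrix whose columns are the frame's x, y, z axes.
In Python, from rig import ctrl, optics gives the robot as it stands.
- The arm moves only by the tool arm_command, never from a script. Its argument "steps" is text: rows parted by semicolons, each of 7 numbers parted by spaces: the opening, from 0 (shut) to 1 (fully open), then the shift along the world's x, y, z as a fraction of full scale, then the turn, a rotation vector about the world's x, y, z as a fraction of full scale. In form: hand tx ty tz wx wy wz; .... A call has 1 to 20 rows; each row is the pose to reach, as a shift and turn from the pose commanded when the call began; what a row does not reach only later rows make up. Full scale, the value 1, is 250 mm for a shift and 120 degrees for a turn. A row lasts 1/10 s, in which the tool goes at most 50 mm and 8.59 degrees, less where a joint would pass 70% of its speed; a pose out of reach is approached as far as the arm can. A call with a number of a shift or a turn outside -1 to 1 is refused whole. A call with a gripper value outside its range is refused whole. The fingers move at their own pace and stop on an object; "grip_force" is the grip in N (left out, the last holds). Time passes only in rows, so rows that repeat a pose let the fingers close. It gives the time, the measured TCP pose, the force, the opening and the grip force at its end, in the units of the state.
- ctrl.observe(): the state, without advancing time (a new reading comes with each control period).
- optics.read_camera(name): name is "side" or "top" or "wrist"; returns a dict with "image" (400x640x3 uint8, red, green, blue), "intrinsics" (3x3 intrinsics, pixels), "xyz" and "attitude" of the camera in the world; the wrist camera has in their place "tool_from_camera" (4x4, takes a point from camera to tool coordinates, whose origin is the TCP and whose axes are the flange's). Camera axes: x right, y down, z forward; pixel columns grow to the right and rows downward; lengths in mm; the calibration is good to about 2 mm. A picture is of the moment at which its call begins: read the wrist's pose just before it. There is no depth.
- ctrl.sign_off(): hands the job in; it is judged then, once.
The state is a dict: "time_s": time; "joint_pos": joint angles; "joint_vel": joint speeds; "tau": joint torques, N m; "ee_pos": TCP position; "orientation": TCP orientation; "wrist_force": force on the tool from outside, world axes, zero at the start; "ft_torque": the same for the moment, N m; "width": finger opening in mm; "gripper_force": force on a finger pad.
Only numpy, scipy, OpenCV 4.12 (cv2) and the standard library are available. Lean on these libraries where they do the work, as an engineer would, in place of code of your own. Each camera call takes 0.05 s, during which the arm holds its last target. There are 200 camera calls.

## Task

The blue vial rack sits with the eye in its heel over the dock's steel post and stands swung open. Push with the fingers near its free end to turn it about the post, flat on the bench, until its yellow nose has snapped past the sprung brass roller and its side meets the copper contact stud. Then press it there against the stud with a steady push of about 12 N for a good second to bed the contact, never pushing harder than 25 N, and let go, leaving it behind the roller and the beaker, ring and bottle around undisturbed. The stud is a screw that the last user may have set up to a centimetre or so deeper or shallower, so feel for it.

Things in the scene. Friction and masses are not known exactly. Their poses are not given: they have to be found in the camera images.
- rack: loose blue rack, five vials fixed in it (white and red caps), 0.35-0.7 kg, yellow stripe on its +y side (the side to push). Origin on its underside, in the middle of the heel eye that the post passes up through (square, 19 mm wide: loose by 1.5 mm all round); +x to the free end, z up. Body y -28 to 28, z 0 to 42, x -15.5 to 210 mm; 28 mm wide vial caps on the centre line rise to 60 mm
- rack_end (a point): centre of the yellow round nose (upright cylinder, radius 8 mm, 5 to 35 mm above the bench) on the rack's free end, at x 217, y 0, z 20 mm of the rack. Behind the roller, with the rack's side on the stud, it lies between y = -19 and +2 mm of the dock
- dock: fixed dock; origin on the bench on the pivot post's axis (post 16 mm thick, 58 high); +x along its black bar to the catch, z up. Bar 36 mm high, x 40 to 245, y -67 to -51. Copper stud (18 mm disc, centre x 185, z 24) looks to +y; its face is set at y -27.5 to -41.5, rigid, not measured. Catch housing 40 mm high, x 237 to 277, y -67 to 22. The rack starts 0.6-1.0 rad counter-clockwise of +x
- dock_roller (a point): axis of the free-spinning brass roller (radius 6, 11 to 33 mm high) at rest, at x 225.5, y 6 mm of the dock. It yields along the dock's +x, up to 8 mm, on a spring (4 N preload, 0.8 N/mm). The nose meets it at about y = 18 mm of the dock; passing takes 8 to 16 N at the free end and is over once the nose is below y = 4 mm, where it is drawn on or runs free to the stud
- beaker: glass beaker, 68 mm diameter, 85 mm high, origin under its centre; leave alone
- ptfe_ring: white plastic ring, 72 mm diameter, 22 mm high, origin under its centre; leave alone
- reagent: amber bottle with red cap, 52 mm diameter, 80 mm high, origin under its centre; leave alone
- meter: fixed white ion meter with green panel, 200 x 250 mm, about 70 mm high; origin under its centre
Things that resemble listed ones, but are neither listed nor needed, are in the scene too. Leave any turquoise look-alike of the rack alone.

How it is judged (in metres and radians):
On the way, in this order (a step that is already met when the one before it is completed fails the run):
1. the rack is turned about the post to within 0.25 rad of closed (angle between the x axis of rack and the x axis of dock, either way round below 0.25 rad and horizontal distance between rack and dock below 0.008 m), for 0.1 s.
2. behind the roller and at rest, the rack is pressed near its free end by the fingers with 8 to 16 N for 0.8 s without a break (y of rack_end in the frame of dock between -0.021 and 0.0045 m and horizontal distance between the grasp point and rack_end below 0.11 m and linear speed of rack below 0.01 m/s and contact force between the fingers and rack between 8 and 16 N), for 0.8 s.
At the end, for the whole second after the job is handed in: The rack stands flat on the bench, at rest and let go, behind the roller: nose between 21 mm below and 4.5 mm above the dock's x axis (y in the dock), its origin within 5 mm of the post axis (y of rack_end in the frame of dock between -0.021 and 0.0045 m and horizontal distance between rack and dock below 0.005 m and angle between rack's own z axis and vertical below 0.03 rad and height (world z) of rack below 0.004 m and linear speed of rack below 0.01 m/s); the robot touches nothing.
It fails at once if the robot pushes the rack with more than 25 N (contact force between any of the fingers, the arm and rack above 25 N).
It fails at once if the rack is lifted or tipped (height (world z) of rack above 0.012 m or angle between rack's own z axis and vertical above 0.15 rad).
It fails at once if beaker, ring or bottle is moved more than 15 mm (distance of any of beaker, ptfe_ring, reagent from where it was at the start of the episode above 0.015 m).
It also fails if it takes over 64 s, if anything falls off the work surface, if the arm or the gripper's body presses on something with over 40 N, if the wrist force passes 120 N, or if a joint passes its speed limit or range.

## Working session

There is one attempt and no reset: what is moved stays moved. The work goes in short steps, Python scripts to look and compute and a tool call to move; the robot and the scene stay as the last step left them, time stands still between calls to the robot, and variables do not carry over. Pictures are saved under pics/ and viewed, at most 10 in all, crops included, and the job is handed in when it is done.

Besides the shell and the picture viewer there is one more tool, called after ">>>" as a command line: name --argument value ..., lists and objects as JSON in quotes. arm_command: Moves the arm, as the interface text tells. Shift numbers are shares of 250 mm and turn numbers shares of 120 degrees, none past 1 either way. Its arguments: {"type":"object","properties":{"steps":{"type":"string"},"grip_force":{"type":"number"}},"required":["steps"]}

```bash
mkdir -p pics; cat > h.py <<'E'
import numpy as np,cv2
from rig import ctrl,optics
def grab(n):
    s=ctrl.observe(); c=optics.read_camera(n); K=np.array(c["intrinsics"])
    if n=="wrist":
        T=np.array(c["tool_from_camera"]); R=np.array(s["orientation"]); p=np.array(s["ee_pos"])
        Rc=R@T[:3,:3]; pc=p+R@T[:3,3]
    else: Rc=np.array(c["attitude"]); pc=np.array(c["xyz"])
    return c["image"],K,Rc,pc
def cast(uv,z,K,R,p):
    d=R@np.linalg.inv(K)@np.array([uv[0],uv[1],1.]); return p+d*(z-p[2])/d[2]
E
python3 - <<'E'
from h import *
s=ctrl.observe();print(s)
for n in("top","side"):
    im,K,R,p=grab(n);cv2.imwrite(f"pics/{n}0.png",im[:,:,::-1]);print(n,K.tolist(),R.round(3).tolist(),p)
    np.savez(f"{n}0.npz",im=im,K=K,R=R,p=p)
E
```

```text
{'time_s': 0.0, 'joint_pos': array([ 1.23632727,  0.60009853, -0.00252684,  1.6001074 ,  0.00182463,
        0.94293321, -0.07980384]), 'joint_vel': array([ 0.00019452, -0.00248927,  0.00039067, -0.00044496,  0.00010836,
        0.00058666, -0.00028642]), 'tau': array([ 5.23020117e-04, -7.65078449e+01,  1.49755374e+00, -2.52350682e+01,
       -5.23707457e-02,  1.70273875e-02,  1.60934096e-04]), 'ee_pos': array([ 184.76519217, -700.85326725,  403.88725016]), 'orientation': array([[ 9.66946888e-01,  2.54977266e-01, -5.56846533e-04],
       [ 2.54977817e-01, -9.66945829e-01,  1.44115655e-03],
       [-1.70978276e-04, -1.53550535e-03, -9.99998806e-01]]), 'wrist_force': array([-0.35410828,  0.60216741,  0.72155718]), 'ft_torque': array([0.03323367, 0.06205551, 0.04370771]), 'gripper_force': 0.0, 'width': 92.82243778480229}
top [[456.89860835313385, 0.0, 319.87360220905776], [0.0, 456.89860835313385, 202.35619970614346], [0.0, 0.0, 1.0]] [[-0.079, -0.974, 0.211], [-0.997, 0.078, -0.016], [-0.001, -0.212, -0.977]] [ 247.89756176  -93.06765247 1185.70215953]
side [[402.2209082311054, 0.0, 321.7117296423051], [0.0, 402.2209082311054, 196.04030292154792], [0.0, 0.0, 1.0]] [[-0.883, -0.338, 0.325], [-0.469, 0.659, -0.588], [-0.016, -0.672, -0.74]] [  25.3210302   689.92043746 1045.64508583]
```

View pics/top0.png

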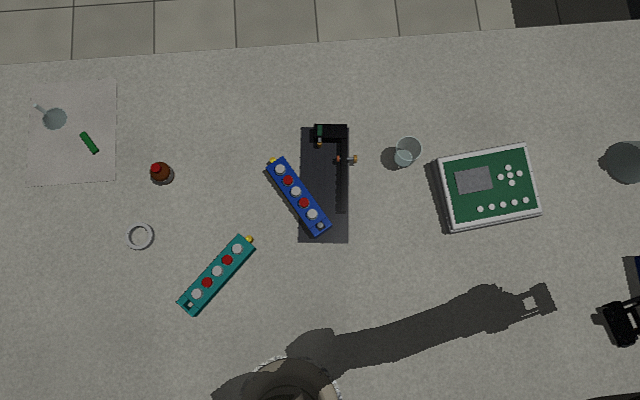

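View pics/side0.png

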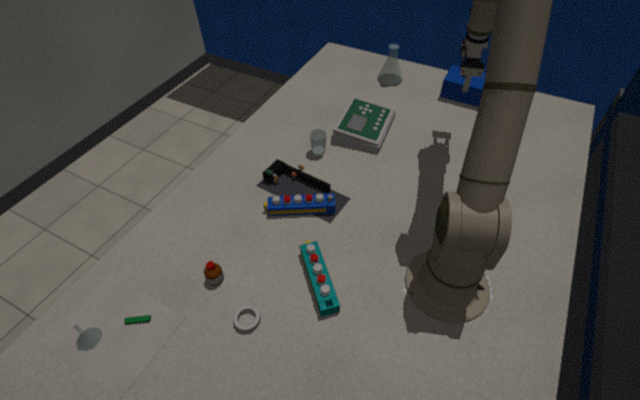

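The top view shows the blue rack from its heel at (320,228) to its nose at (270,160). The dock bar runs from (341,213) to (343,130), with the housing near (320,130). The side view shows the beaker at (318,140), beyond the bar.

```bash
python3 - <<'E'
from h import *
d=np.load("top0.npz");im,K,R,p=[d[k] for k in("im","K","R","p")]
hsv=cv2.cvtColor(im,cv2.COLOR_RGB2HSV)
roi=np.zeros(im.shape[:2],bool);roi[110:250,255:355]=1
m=roi&(hsv[...,0]>108)&(hsv[...,0]<130)&(hsv[...,1]>130)&(hsv[...,2]>60)
ys,xs=np.nonzero(m)
r=cv2.minAreaRect(np.c_[xs,ys].astype(np.float32));print(r)
for c in cv2.boxPoints(r):print(c,cast(c,42,K,R,p).round(1))
y=roi&(hsv[...,0]>20)&(hsv[...,0]<33)&(hsv[...,1]>150)&(hsv[...,2]>100)
ys,xs=np.nonzero(y);print("yellow",xs.mean(),ys.mean(),len(xs));
sel=ys<170;print(cast((xs[sel].mean(),ys[sel].mean()),35,K,R,p))
k=roi&(im.max(2)<30); ys,xs=np.nonzero(k)
r=cv2.minAreaRect(np.c_[xs,ys].astype(np.float32));print("black",len(xs),r)
for nm,uv,z in(("beaker",(405,155),0),("bottle",(162,174),40),("ring",(140,237),10)):print(nm,cast(uv,z,K,R,p).round())
c=cv2.resize(im[110:250,255:415],None,fx=5,fy=5*.85,interpolation=cv2.INTER_CUBIC)
c=np.clip(c.astype(float)*1.8,0,255).astype(np.uint8)
cv2.imwrite("pics/crop0.png",c[:,:,::-1]);print(c.shape)
E
```

```text
((298.6260986328125, 195.7644805908203), (85.60415649414062, 21.92374610900879), 54.72757339477539)
[264.95996 167.15028] [600.3  23.4  42. ]
[282.85883 154.4901 ] [631.1 -25.2  42. ]
[332.29224 224.37868] [ 435.9 -138.6   42. ]
[314.39337 237.03886] [407.3 -90.9  42. ]
yellow 272.0 159.22727272727272 22
[622.64230803   4.47312354  35.        ]
black 1135 ((316.1637878417969, 172.31263732910156), (77.23355865478516, 111.86099243164062), 37.07307434082031)
beaker [ 617. -353.    0.]
bottle [604. 292.  40.]
ring [448. 360.  10.]
(595, 800, 3)
```

View pics/crop0.png

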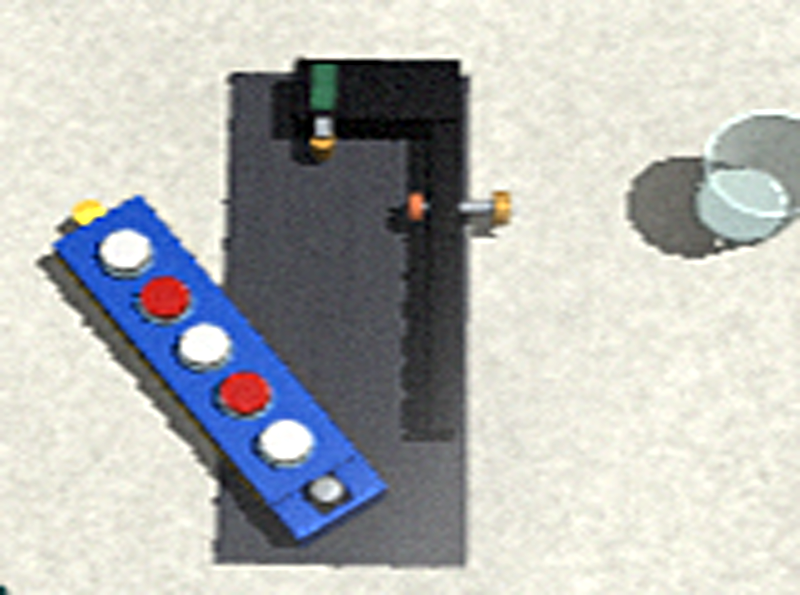

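```bash
python3 - <<'E'
from h import *
d=np.load("top0.npz");im,K,R,p=[d[k] for k in("im","K","R","p")]
f=lambda x,y,z:cast((255+(x+.5)/5-.5,110+(y+.5)/4.25-.5),z,K,R,p).round(1)
P=dict(post=f(326,489,58),roller=f(321,143,33),hl=f(296,58,40),hr=f(460,60,40),barend_r=f(455,440,36),stud=f(413,207,33),bl=f(213,563,0),tl=f(229,73,0),br=f(467,565,0),tr=f(468,73,0),nose=f(88,211,35))
for k,v in P.items():print(k,v)
E
```

```text
post [ 435.  -106.8   58. ]
roller [ 657.6 -121.8   33. ]
hl [ 712.2 -112.8   40. ]
hr [ 703.9 -199.8   40. ]
barend_r [ 463.2 -175.3   36. ]
stud [ 612.1 -166.9   33. ]
bl [403.5 -45.2   0. ]
tl [721.  -75.9   0. ]
br [ 391.8 -177.     0. ]
tr [ 710.5 -207.1    0. ]
nose [622.5   4.   35. ]
```

>>> arm_command --steps "0 0.17 0.33 0 0 0 0.1; 0 0.35 0.66 0 0 0 0.2; 0 0.52 1 0 0 0 0.293; 0 0.52 1 0 0 0 0.293; 0 0.52 1 0 0 0 0.293; 0 0.52 1 0 0 0 0.293; 0 0.52 1 0 0 0 0.293" --grip_force 20

```text
time_s: 0.8
ee_pos: [317.2, -447.0, 404.9]
orientation: [[0.639, 0.769, 0.001], [0.769, -0.639, 0.002], [0.002, -0.001, -1.0]]
wrist_force: [0.3, 0.3, -0.2]
width: 41.2
gripper_force: 0.0
```

>>> arm_command --steps "0 0.52 1 0 0 0 0.293; 0 0.52 1 0 0 0 0.293; 0 0.52 1 0 0 0 0.293; 0 0.52 1 0 0 0 0.293; 0 0.52 1 0 0 0 0.293; 0 0.52 1 0 0 0 0.293; 0 0.52 1 0 0 0 0.293"

```text
time_s: 1.5
ee_pos: [446.8, -198.0, 404.9]
orientation: [[0.08, 0.997, 0.001], [0.997, -0.08, 0.001], [0.001, 0.001, -1.0]]
wrist_force: [-0.1, -1.4, 0.5]
width: 0.3
gripper_force: 0.0
```

>>> arm_command --steps "0 0.494 0.97 0 0 0 0.293; 0 0.494 0.97 0 0 0 0.293; 0 0.494 0.97 0 0 0 0.293; 0 0.494 0.97 0 0 0 0.293; 0 0.494 0.97 0 0 0 0.293; 0 0.494 0.97 0 0 0 0.293; 0 0.494 0.97 0 0 0 0.293; 0 0.494 0.97 0 0 0 0.293; 0 0.494 0.97 0 0 0 0.293"

```text
time_s: 2.4
ee_pos: [568.1, 39.2, 404.3]
orientation: [[-0.501, 0.865, -0.001], [0.865, 0.501, -0.001], [-0.001, -0.002, -1.0]]
wrist_force: [0.3, -0.8, -0.3]
width: 0.7
gripper_force: 0.0
```

```bash
python3 - <<'E'
from h import *
im,K,R,p=grab("wrist");print(p,R.round(2).tolist());np.savez("w1.npz",im=im,K=K,R=R,p=p)
e=np.array([568.1,39.2,10.]);q=K@(R.T@(e-p));print("tip px",q[:2]/q[2])
cv2.imwrite("pics/w1.png",im[:,:,::-1])
E
```

```text
[530.25273114 104.25201796 382.73278038] [[0.87, 0.48, 0.13], [0.5, -0.83, -0.24], [-0.0, 0.27, -0.96]]
tip px [319.51001332 176.44622953]
```

View pics/w1.png

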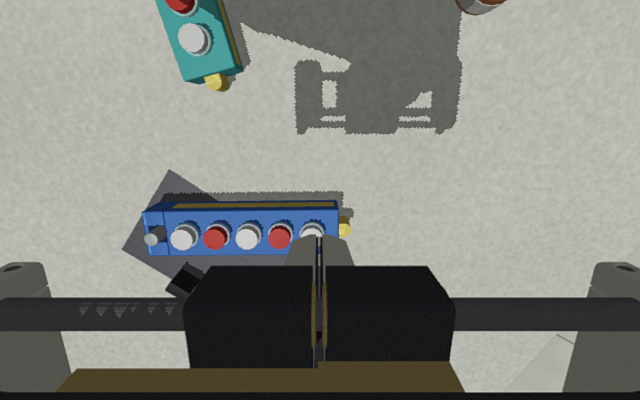

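The wrist view shows the rack's striped edge along row 207, columns 145-338. The fingertips will come down near (319,176), outside the stripe side. I'll check the clearance.

```bash
python3 - <<'E'
from h import *
d=np.load("w1.npz");K,R,p=[d[k] for k in("K","R","p")]
a=np.deg2rad(30.4);ex=np.array([np.cos(a),np.sin(a)]);ey=np.array([-ex[1],ex[0]])
for n,uv,z in(("edgeL",(165,209),42),("edgeR",(336,207),42),("nose",(344,230),35),("post",(152,239),58),("cap5",(312,231),60)):
    q=cast(uv,z,K,R,p);v=q[:2]-[435,-107];print(n,q.round(1),"rack",(v@ex).round(1),(v@ey).round(1))
v=np.array([568.1,39.2])-[435,-107];print("tip rack",v@ex,v@ey)
E
```

```text
edgeL [432.7 -75.   42. ] rack 14.2 28.8
edgeR [598.5  23.8  42. ] rack 207.2 30.1
nose [622.5   2.7  35. ] rack 217.2 -0.3
post [ 438.2 -106.2   58. ] rack 3.2 -0.9
cap5 [586.3  -8.5  60. ] rack 180.3 8.4
tip rack 188.78270568600013 58.74640443357412
```

>>> arm_command --steps "0 0 0 -0.2 0 0 0; 0 0 0 -0.4 0 0 0; 0 0 0 -0.6 0 0 0; 0 0 0 -0.75 0 0 0; 0 0 0 -0.815 0 0 0; 0 0 0 -0.815 0 0 0; 0 0 0 -0.815 0 0 0; 0 0 0 -0.815 0 0 0; 0 0 0 -0.815 0 0 0"

```text
time_s: 3.35
ee_pos: [568.8, 41.1, 202.4]
orientation: [[-0.503, 0.864, 0.002], [0.864, 0.503, 0.0], [-0.001, 0.002, -1.0]]
wrist_force: [-0.3, 0.5, 0.3]
width: 0.7
gripper_force: 0.0
```

```bash
python3 - <<'E'
from h import *
# waypoints of tool in world for rack angle (dock) and face offset
for a in (.625,.55,.45,.35,.25,.2,.15,.1,.08,.05,0,-.03,-.07):
    t=a-.094
    for off in (36,):
        x=435+190*np.cos(t)-off*np.sin(t);y=-107+190*np.sin(t)+off*np.cos(t)
        print(a,"nose y",round(217*np.sin(a),1),"tool",round(x,1),round(y,1),"yaw",round(np.degrees(t),1), "shift/250 from (568.1,39.2)",round((x-568.1)/250,3),round((y-39.2)/250,3),"turn",round((np.degrees(t)-30.4)/120,3))
E
```

```text
0.625 nose y 127.0 tool 580.6 20.3 yaw 30.4 shift/250 from (568.1,39.2) 0.05 -0.076 turn 0.0
0.55 nose y 113.4 tool 589.7 9.0 yaw 26.1 shift/250 from (568.1,39.2) 0.087 -0.121 turn -0.036
0.45 nose y 94.4 tool 600.5 -7.0 yaw 20.4 shift/250 from (568.1,39.2) 0.13 -0.185 turn -0.083
0.35 nose y 74.4 tool 609.7 -24.1 yaw 14.7 shift/250 from (568.1,39.2) 0.166 -0.253 turn -0.131
0.25 nose y 53.7 tool 617.1 -41.9 yaw 8.9 shift/250 from (568.1,39.2) 0.196 -0.324 turn -0.179
0.2 nose y 43.1 tool 620.1 -51.1 yaw 6.1 shift/250 from (568.1,39.2) 0.208 -0.361 turn -0.203
0.15 nose y 32.4 tool 622.7 -60.4 yaw 3.2 shift/250 from (568.1,39.2) 0.218 -0.398 turn -0.227
0.1 nose y 21.7 tool 624.8 -69.9 yaw 0.3 shift/250 from (568.1,39.2) 0.227 -0.436 turn -0.25
0.08 nose y 17.3 tool 625.5 -73.7 yaw -0.8 shift/250 from (568.1,39.2) 0.23 -0.451 turn -0.26
0.05 nose y 10.8 tool 626.4 -79.4 yaw -2.5 shift/250 from (568.1,39.2) 0.233 -0.474 turn -0.274
0 nose y 0.0 tool 627.5 -89.0 yaw -5.4 shift/250 from (568.1,39.2) 0.238 -0.513 turn -0.298
-0.03 nose y -6.5 tool 628.0 -94.8 yaw -7.1 shift/250 from (568.1,39.2) 0.24 -0.536 turn -0.313
-0.07 nose y -15.2 tool 628.3 -102.5 yaw -9.4 shift/250 from (568.1,39.2) 0.241 -0.567 turn -0.332
```

>>> arm_command --steps "0 0.014 -0.024 0 0 0 0; 0 0.028 -0.048 0 0 0 0; 0 0.041 -0.071 0 0 0 0; 0 0.043 -0.074 0 0 0 0; 0 0.045 -0.078 0 0 0 0; 0 0.047 -0.081 0 0 0 0; 0 0.049 -0.085 0 0 0 0; 0 0.051 -0.088 0 0 0 0; 0 0.053 -0.091 0 0 0 -0.003; 0 0.057 -0.097 0 0 0 -0.006; 0 0.062 -0.103 0 0 0 -0.012; 0 0.067 -0.109 0 0 0 -0.017; 0 0.072 -0.115 0 0 0 -0.023; 0 0.078 -0.122 0 0 0 -0.029; 0 0.086 -0.13 0 0 0 -0.036"

```text
time_s: 4.85
ee_pos: [589.8, 8.8, 200.9]
orientation: [[-0.436, 0.9, -0.0], [0.9, 0.436, -0.0], [0.0, -0.001, -1.0]]
wrist_force: [-0.5, 2.0, 0.1]
width: 0.3
gripper_force: 1.1
```

>>> arm_command --steps "0 0.009 -0.013 0 0 0 -0.01; 0 0.018 -0.026 0 0 0 -0.02; 0 0.026 -0.039 0 0 0 -0.029; 0 0.035 -0.051 0 0 0 -0.038; 0 0.043 -0.064 0 0 0 -0.048; 0 0.053 -0.081 0 0 0 -0.06; 0 0.062 -0.098 0 0 0 -0.072; 0 0.071 -0.115 0 0 0 -0.084; 0 0.08 -0.132 0 0 0 -0.095; 0 0.088 -0.15 0 0 0 -0.107; 0 0.095 -0.168 0 0 0 -0.119; 0 0.102 -0.186 0 0 0 -0.131; 0 0.109 -0.204 0 0 0 -0.143; 0 0.115 -0.222 0 0 0 -0.155; 0 0.121 -0.24 0 0 0 -0.167; 0 0.125 -0.252 0 0 0 -0.175; 0 0.129 -0.264 0 0 0 -0.183; 0 0.131 -0.272 0 0 0 -0.189; 0 0.132 -0.278 0 0 0 -0.191; 0 0.132 -0.278 0 0 0 -0.191"

```text
time_s: 6.85
ee_pos: [622.9, -60.9, 201.0]
orientation: [[-0.052, 0.999, 0.0], [0.999, 0.052, -0.0], [-0.0, 0.0, -1.0]]
wrist_force: [0.3, 0.4, 0.1]
width: 0.3
gripper_force: 0.3
```

```bash
python3 - <<'E'
from h import *
print(ctrl.observe()["wrist_force"],ctrl.observe()["ee_pos"])
im,K,R,p=grab("top")
c=cv2.resize(im[110:250,255:415],None,fx=5,fy=4.25,interpolation=cv2.INTER_CUBIC)
cv2.imwrite("pics/t2.png",np.clip(c.astype(float)*1.8,0,255).astype(np.uint8)[:,:,::-1])
hsv=cv2.cvtColor(im,cv2.COLOR_RGB2HSV)
m=(hsv[...,0]>108)&(hsv[...,0]<130)&(hsv[...,1]>130)&(hsv[...,2]>60)
m[:110]=0;m[250:]=0;m[:,:255]=0;m[:,355:]=0
ys,xs=np.nonzero(m);r=cv2.minAreaRect(np.c_[xs,ys].astype(np.float32))
for q in cv2.boxPoints(r):print(cast(q,42,K,R,p).round(1))
E
```

```text
[0.27613091 0.44421588 0.07001151] [622.89898258 -60.8594169  201.00009367]
[1152.7  745.9   42. ]
[1152.7  745.9   42. ]
[1152.7  745.9   42. ]
[1152.7  745.9   42. ]
```

View pics/t2.png

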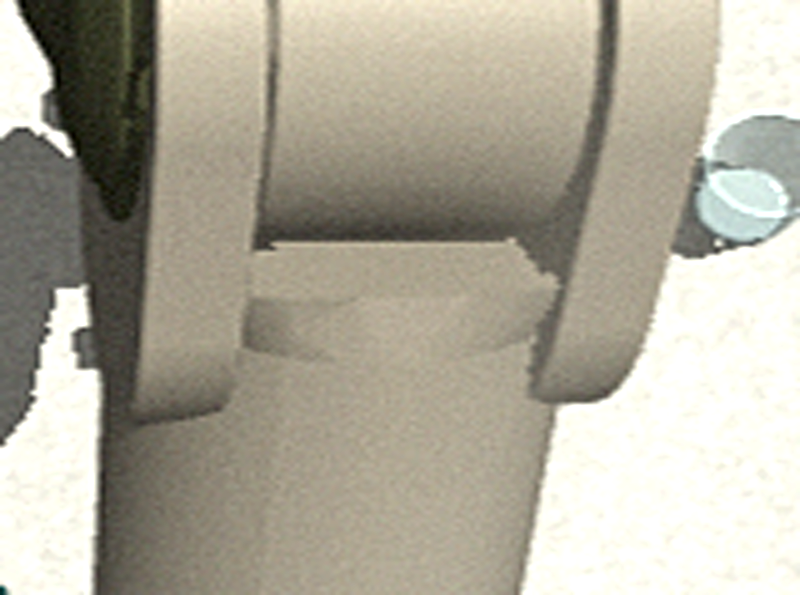

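The top view is blocked by the arm, so I continue by feel and watch the wrist force.

>>> arm_command --steps "0 0.001 -0.008 0 0 0 -0.005; 0 0.003 -0.016 0 0 0 -0.01; 0 0.005 -0.024 0 0 0 -0.015; 0 0.007 -0.032 0 0 0 -0.02; 0 0.009 -0.04 0 0 0 -0.025; 0 0.01 -0.046 0 0 0 -0.029; 0 0.011 -0.053 0 0 0 -0.033; 0 0.011 -0.057 0 0 0 -0.036"

```text
time_s: 7.7
ee_pos: [625.7, -75.0, 201.0]
orientation: [[0.023, 1.0, 0.0], [1.0, -0.023, -0.0], [-0.0, 0.0, -1.0]]
wrist_force: [1.5, 2.5, -0.7]
width: 0.4
gripper_force: 1.2
```

>>> arm_command --steps "0 0.001 -0.004 0 0 0 -0.003; 0 0.001 -0.008 0 0 0 -0.005; 0 0.001 -0.012 0 0 0 -0.007; 0 0.002 -0.016 0 0 0 -0.01"

```text
time_s: 8.1
ee_pos: [625.8, -77.4, 201.0]
orientation: [[0.043, 0.999, -0.001], [0.999, -0.043, 0.002], [0.002, -0.001, -1.0]]
wrist_force: [-1.1, 6.3, 2.6]
width: 0.2
gripper_force: 3.6
```

>>> arm_command --steps "0 0 -0.003 0 0 0 -0.002; 0 0.001 -0.006 0 0 0 -0.004; 0 0.001 -0.009 0 0 0 -0.006; 0 0.001 -0.012 0 0 0 -0.007"

```text
time_s: 8.5
ee_pos: [626.2, -80.8, 201.0]
orientation: [[0.058, 0.998, -0.0], [0.998, -0.058, 0.001], [0.001, -0.0, -1.0]]
wrist_force: [-0.8, 4.6, 1.5]
width: 0.9
gripper_force: 2.6
```

>>> arm_command --steps "0 0 -0.003 0 0 0 -0.002; 0 0.001 -0.006 0 0 0 -0.004; 0 0.001 -0.009 0 0 0 -0.006; 0 0.001 -0.012 0 0 0 -0.007"

```text
time_s: 8.9
ee_pos: [626.7, -85.2, 201.0]
orientation: [[0.074, 0.997, 0.0], [0.997, -0.074, -0.001], [-0.001, 0.0, -1.0]]
wrist_force: [0.7, 2.3, 0.6]
width: 0.3
gripper_force: 0.9
```

>>> arm_command --steps "0 0 -0.002 0 0 0 -0.001; 0 0 -0.005 0 0 0 -0.003; 0 0 -0.007 0 0 0 -0.004; 0 0 -0.01 0 0 0 -0.006; 0 0 -0.012 0 0 0 -0.007; 0 0 -0.012 0 0 0 -0.007"

```text
time_s: 9.5
ee_pos: [626.5, -88.0, 200.9]
orientation: [[0.088, 0.996, -0.0], [0.996, -0.088, -0.0], [-0.0, -0.0, -1.0]]
wrist_force: [0.0, -0.1, -0.7]
width: 0.3
gripper_force: 0.0
```

>>> arm_command --steps "0 0 -0.002 0 0 0 -0.001; 0 0 -0.004 0 0 0 -0.002; 0 0 -0.006 0 0 0 -0.003; 0 0 -0.008 0 0 0 -0.004; 0 0 -0.01 0 0 0 -0.005; 0 0 -0.012 0 0 0 -0.006"

```text
time_s: 10.1
ee_pos: [626.6, -90.8, 201.0]
orientation: [[0.1, 0.995, 0.0], [0.995, -0.1, -0.0], [-0.0, 0.0, -1.0]]
wrist_force: [0.8, -0.4, 0.3]
width: 0.5
gripper_force: 0.0
```

>>> arm_command --steps "0 0 -0.002 0 0 0 -0.001; 0 0 -0.004 0 0 0 -0.002; 0 0 -0.006 0 0 0 -0.003; 0 0 -0.008 0 0 0 -0.004; 0 0 -0.008 0 0 0 -0.004"

```text
time_s: 10.6
ee_pos: [626.6, -92.9, 201.0]
orientation: [[0.109, 0.994, -0.0], [0.994, -0.109, -0.0], [-0.0, -0.0, -1.0]]
wrist_force: [-0.1, -0.6, -0.1]
width: 0.6
gripper_force: 0.0
```

>>> arm_command --steps "0 0 -0.002 0 0 0 -0.001; 0 0 -0.004 0 0 0 -0.002; 0 0 -0.006 0 0 0 -0.003; 0 0 -0.008 0 0 0 -0.004; 0 0 -0.008 0 0 0 -0.004"

```text
time_s: 11.1
ee_pos: [626.7, -94.5, 201.0]
orientation: [[0.117, 0.993, 0.0], [0.993, -0.117, 0.0], [0.0, 0.0, -1.0]]
wrist_force: [0.0, 1.5, -0.4]
width: 0.4
gripper_force: 1.1
```

>>> arm_command --steps "0 0 -0.002 0 0 0 -0.001; 0 0 -0.004 0 0 0 -0.002; 0 0 -0.006 0 0 0 -0.003; 0 0 -0.006 0 0 0 -0.003"

```text
time_s: 11.5
ee_pos: [626.7, -96.5, 201.0]
orientation: [[0.123, 0.992, 0.0], [0.992, -0.123, -0.0], [-0.0, 0.0, -1.0]]
wrist_force: [1.6, 0.6, -0.7]
width: 0.6
gripper_force: 0.8
```

>>> arm_command --steps "0 0 -0.002 0 0 0 -0.001; 0 0 -0.004 0 0 0 -0.002; 0 0 -0.006 0 0 0 -0.003; 0 0 -0.006 0 0 0 -0.003"

```text
time_s: 11.9
ee_pos: [626.7, -97.9, 201.0]
orientation: [[0.13, 0.992, 0.0], [0.992, -0.13, -0.0], [-0.0, 0.0, -1.0]]
wrist_force: [1.4, 1.0, -0.4]
width: 0.5
gripper_force: 0.7
```

>>> arm_command --steps "0 0 -0.002 0 0 0 -0.001; 0 0 -0.004 0 0 0 -0.002; 0 0 -0.004 0 0 0 -0.002; 0 0 -0.004 0 0 0 -0.002"

```text
time_s: 12.3
ee_pos: [626.6, -98.9, 201.0]
orientation: [[0.133, 0.991, 0.0], [0.991, -0.133, -0.0], [-0.0, 0.0, -1.0]]
wrist_force: [1.1, 1.6, 0.3]
width: 0.1
gripper_force: 0.9
```

>>> arm_command --steps "0 0 -0.002 0 0 0 -0.001; 0 0 -0.004 0 0 0 -0.002; 0 0 -0.004 0 0 0 -0.002"

```text
time_s: 12.6
ee_pos: [626.6, -99.8, 201.0]
orientation: [[0.138, 0.99, 0.0], [0.99, -0.138, -0.0], [0.0, 0.0, -1.0]]
wrist_force: [1.8, 1.5, 0.5]
width: 0.6
gripper_force: 1.1
```

>>> arm_command --steps "0 0 -0.002 0 0 0 0; 0 0 -0.004 0 0 0 0; 0 0 -0.004 0 0 0 0"

```text
time_s: 12.9
ee_pos: [626.6, -100.9, 201.0]
orientation: [[0.138, 0.99, 0.0], [0.99, -0.138, -0.0], [-0.0, 0.0, -1.0]]
wrist_force: [2.4, 2.1, 1.1]
width: 0.7
gripper_force: 1.2
```

>>> arm_command --steps "0 0 -0.002 0 0 0 0; 0 0 -0.004 0 0 0 0; 0 0 -0.004 0 0 0 0"

```text
time_s: 13.2
ee_pos: [626.6, -101.2, 201.0]
orientation: [[0.137, 0.991, 0.0], [0.991, -0.137, 0.001], [0.001, 0.0, -1.0]]
wrist_force: [1.9, 5.3, 0.5]
width: 0.7
gripper_force: 2.4
```

>>> arm_command --steps "0 0 -0.002 0 0 0 0; 0 0 -0.004 0 0 0 0; 0 0 -0.004 0 0 0 0"

```text
time_s: 13.5
ee_pos: [626.6, -101.5, 201.0]
orientation: [[0.137, 0.991, 0.0], [0.991, -0.137, 0.002], [0.002, 0.0, -1.0]]
wrist_force: [1.2, 7.2, 0.6]
width: 0.3
gripper_force: 3.6
```

>>> arm_command --steps "0 0 -0.001 0 0 0 0; 0 0 -0.002 0 0 0 0; 0 0 -0.003 0 0 0 0; 0 0 -0.003 0 0 0 0"

```text
time_s: 13.9
ee_pos: [626.7, -101.6, 201.0]
orientation: [[0.136, 0.991, 0.0], [0.991, -0.136, 0.002], [0.002, -0.0, -1.0]]
wrist_force: [1.8, 8.8, 1.6]
width: 0.6
gripper_force: 4.4
```

>>> arm_command --steps "0 0 -0.002 0 0 0 0; 0 0 -0.003 0 0 0 0; 0 0 -0.003 0 0 0 0; 0 0 -0.003 0 0 0 0"

```text
time_s: 14.3
ee_pos: [626.7, -101.8, 201.1]
orientation: [[0.136, 0.991, 0.0], [0.991, -0.136, 0.003], [0.003, -0.0, -1.0]]
wrist_force: [1.0, 9.4, 2.1]
width: 0.5
gripper_force: 5.3
```

>>> arm_command --steps "0 0 -0.002 0 0 0 0; 0 0 -0.004 0 0 0 0; 0 0 -0.004 0 0 0 0; 0 0 -0.004 0 0 0 0; 0 0 -0.004 0 0 0 0; 0 0 -0.004 0 0 0 0"

```text
time_s: 14.9
ee_pos: [626.7, -102.0, 201.0]
orientation: [[0.135, 0.991, 0.0], [0.991, -0.135, 0.004], [0.004, -0.0, -1.0]]
wrist_force: [0.6, 12.9, 1.6]
width: 0.2
gripper_force: 6.4
```

>>> arm_command --steps "0 0 0 0 0 0 0; 0 0 0 0 0 0 0; 0 0 0 0 0 0 0; 0 0 0 0 0 0 0; 0 0 0 0 0 0 0; 0 0 0 0 0 0 0"

```text
time_s: 15.5
ee_pos: [626.7, -102.0, 201.0]
orientation: [[0.135, 0.991, 0.0], [0.991, -0.135, 0.004], [0.004, -0.0, -1.0]]
wrist_force: [1.3, 12.6, 2.2]
width: 0.6
gripper_force: 6.4
```

>>> arm_command --steps "0 0 0 0 0 0 0; 0 0 0 0 0 0 0; 0 0 0 0 0 0 0; 0 0 0 0 0 0 0; 0 0 0 0 0 0 0; 0 0 0 0 0 0 0"

```text
time_s: 16.1
ee_pos: [626.7, -102.0, 201.1]
orientation: [[0.135, 0.991, 0.0], [0.991, -0.135, 0.004], [0.004, -0.0, -1.0]]
wrist_force: [1.0, 12.4, 2.6]
width: 0.7
gripper_force: 6.4
```

>>> arm_command --steps "0 0 0.005 0 0 0 0; 0 0 0.012 0 0 0 0; 0 0.005 0.03 0 0 0 0; 0 0.01 0.07 0 0 0 0; 0 0.015 0.11 0 0 0 0; 0 0.02 0.15 0 0 0 0; 0 0.02 0.16 0 0 0 0; 0 0.02 0.16 0.15 0 0 0; 0 0.02 0.16 0.35 0 0 0; 0 0.02 0.16 0.55 0 0 0; 0 0.02 0.16 0.75 0 0 0; 0 0.02 0.25 0.8 0 0 0; 0 0.02 0.4 0.8 0 0 0; 0 0.02 0.4 0.8 0 0 0; 0 0.02 0.4 0.8 0 0 0; 0 0.02 0.4 0.8 0 0 0"

```text
time_s: 17.7
ee_pos: [631.5, -6.2, 400.6]
orientation: [[0.138, 0.99, -0.001], [0.99, -0.138, -0.001], [-0.001, -0.001, -1.0]]
wrist_force: [0.2, -0.1, -0.6]
width: 0.3
gripper_force: 0.0
```

```bash
python3 - <<'E'
from h import *
im,K,R,p=grab("wrist");np.savez("w2.npz",im=im,K=K,R=R,p=p);cv2.imwrite("pics/w2.png",im[:,:,::-1])
im,K,R,p=grab("side");cv2.imwrite("pics/s2.png",im[:,:,::-1])
E
```

```text
(no output)
```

View pics/w2.png

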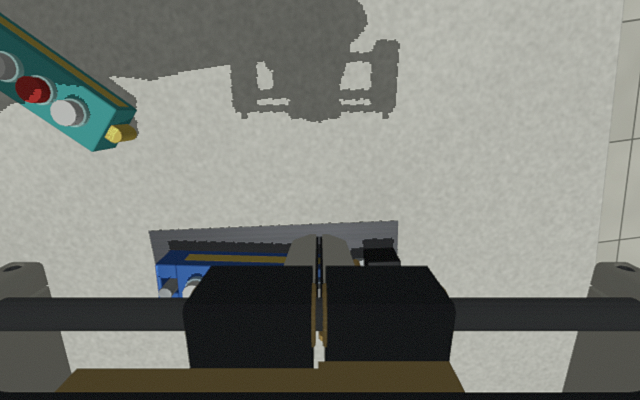

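The gripper covers the rack in this wrist view; the rack's side edge shows at row 257, beside the housing at (380,255). I'll swing clear so the top camera can see it.

>>> arm_command --steps "0 0 0.18 0 0 0 0; 0 0 0.36 0 0 0 0; 0 -0.1 0.54 0 0 0 0; 0 -0.15 0.72 0 0 0 0; 0 -0.2 0.9 0 0 0 0; 0 -0.2 1 0 0 0 0; 0 -0.2 1 0 0 0 0; 0 -0.2 1 0 0 0 0"

```text
time_s: 18.6
ee_pos: [581.9, 244.1, 400.5]
orientation: [[0.138, 0.99, -0.001], [0.99, -0.138, -0.001], [-0.001, -0.0, -1.0]]
wrist_force: [-0.1, -0.5, 1.1]
width: 0.3
gripper_force: 0.0
```

```bash
python3 - <<'E'
from h import *
im,K,R,p=grab("top");np.savez("top3.npz",im=im,K=K,R=R,p=p)
c=cv2.resize(im[110:250,255:415],None,fx=5,fy=4.25,interpolation=cv2.INTER_CUBIC)
cv2.imwrite("pics/t3.png",np.clip(c.astype(float)*1.8,0,255).astype(np.uint8)[:,:,::-1])
hsv=cv2.cvtColor(im,cv2.COLOR_RGB2HSV)
m=(hsv[...,0]>108)&(hsv[...,0]<130)&(hsv[...,1]>130)&(hsv[...,2]>60)
m[:110]=0;m[250:]=0;m[:,:255]=0;m[:,355:]=0
ys,xs=np.nonzero(m);r=cv2.minAreaRect(np.c_[xs,ys].astype(np.float32))
for q in cv2.boxPoints(r):
    v=cast(q,42,K,R,p)[:2]-[435,-107];print("dock",(v@[.9956,-.0941]).round(1),(v@[.0941,.9956]).round(1))
print(ctrl.observe()["wrist_force"])
E
```

```text
dock -14.0 30.4
dock 210.6 13.9
dock 205.8 -43.2
dock -18.5 -24.4
[ 0.35145971 -0.0035347  -0.02680744]
```

View pics/t3.png

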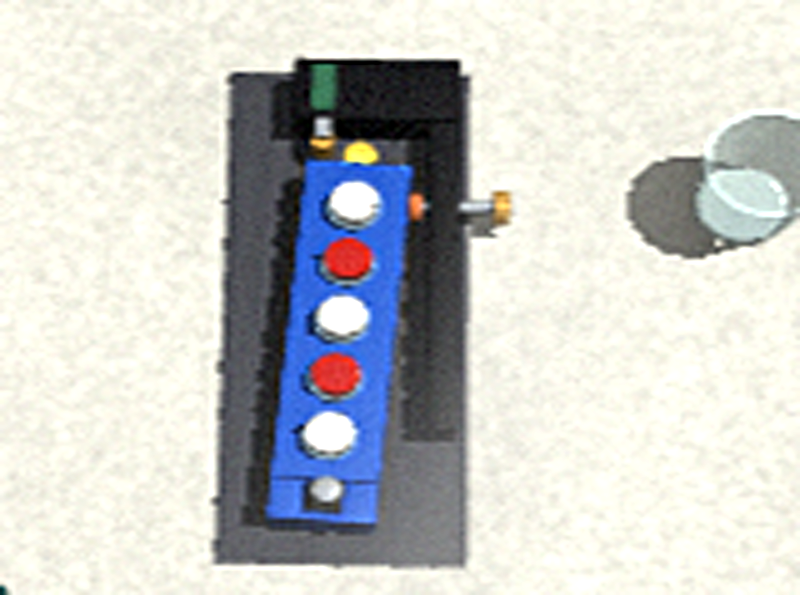

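The nose at (360,152) is behind the roller at (321,145). The rack's side is on the stud at (415,207), with the nose at about y = -15 mm in the dock frame. The beaker hasn't moved.

```bash
python3 -c "
from rig import ctrl
print(ctrl.sign_off())"
```

```text
the job is handed in; nothing more can be done
None
```

The rack is closed behind the roller with its side on the stud; I pressed it there at about 12.5 N for over a second, then let go and handed the job in; the beaker is unmoved, but I didn't re-measure the ring and bottle at the end (the arm stayed clear of both).

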